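Draw the pre-filter from a fume extractor and hold it up to the scanner

TASK

Log the solder-fume extractor's pre-filter: lift the hatch on top of the extractor by its handle and lay it right back until it stays open by itself, then draw the slim pre-filter cassette (front slot) straight up and out, leaving the thick main filter seated behind it. Finish while holding the cassette upright and still in front of the desktop bar-code scanner, the label on its rear face squarely facing the scanner window, level with it and about 10 cm away; leave the hatch open and do not disturb the things lying about.

Things in the scene. Friction and masses are not known exactly. Their poses are not given: they have to be found in the camera images.
- extractor: grey bench fume extractor, 156 (x) x 200 (y) x 150 mm high, fixed. Origin: centre of its underside, z up; the grille front faces its -x. Under the top hatch an open recess, 142 x 186 mm, 38 mm deep, its floor (deck) at z = 112 mm. Two slots in the deck, 114 mm long in y, centred on x = -30 (front) and +32 mm (rear), hold the cassettes with 1.5 mm play at each face, 2 mm at each end.
- hatch (a joint): angle of the top hatch in rad: 0 shut, grows as its front edge rises, stop at 1.83. It is a 148 x 196 x 5 mm plate of 0.18 kg, hinged along the extractor's rear top edge; let go below about 1.5 it falls shut, past that it drops back on its stop and stays. Open, it stands up to 295 mm above the bench, behind the slots.
- hatch_hinge (a point): point on the hinge line, at (76, 0, 150) mm in the extractor's frame; the line runs along the extractor's y.
- hatch_handle (a point): middle of the hatch's D handle: round steel bar 10 mm thick, 80 mm long along the extractor's y, posts at its ends; 134 mm in front of the hinge line, 32 mm above the plate. Shut: (-58, 0, 187) mm in the extractor's frame; it moves with the hatch. A gripper that keeps pointing down can pinch it (closing along the extractor's x) and carry it round the arc, the bar turning between the pads.
- prefilter: slim grey pre-filter cassette, 16 (x) x 110 (y) x 100 mm high, 0.15 kg, with a pull tab on the middle of its top edge: 10 mm thick (x), 46 mm wide (y), from z = 100 to 126 mm. Origin: centre of its bottom edge, z up. Starts in the front slot, axes along the extractor's, origin 12 mm above the bench: its top edge is flush with the deck, only the tab stands up.
- prefilter_label (a point): centre of the white bar-code label (70 x 24 mm) on the bottom band of the cassette's rear face (+x), at (8, 0, 15) mm in the cassette's frame, axes as the cassette's: the label faces +x and is out of sight until the cassette is drawn.
- main_filter: thick grey main filter cassette, 30 mm thick, otherwise like the pre-filter but without a label, in the rear slot; stays where it is. Origin: centre of its bottom edge.
- scanner: black desktop bar-code scanner, fixed to the table: round foot 96 mm across, neck, upright head 52 (x) x 78 (y) x 100 mm high, its top at z = 200 mm. Origin: centre of its foot on the table; z up, the window faces its -x.
- scanner_window (a point): centre of the upright glass window, at (-30, 0, 150) mm in the scanner's frame, axes as the scanner's: the window looks along -x. A label that squarely faces it has the cassette's axes parallel to the scanner's, in the same sense.
- flux_tin: small white tin, 49 mm across, 33 mm high, on the bench; bystander. Origin: centre of its underside.
- solder_spool: spool of solder wire with blue ends, 51 mm across, 46 mm high, on the bench; bystander. Origin: centre of its underside.
- mouse: black computer mouse, 104 x 64 x 37 mm, behind the keyboard (keyboard top 24 mm above the table); bystander. Origin: centre of its underside.

How it is judged:
By the outcome, as a careful person would: the job done as asked, in the order asked, and still so for the second after the job is handed in, while the arm keeps its last pose, push and grip.
It also fails if it takes over 51 s, if anything falls off the work surface, if the arm or the gripper's body presses on something with over 40 N, if the wrist force passes 120 N, or if a joint passes its speed limit or range.

ROBOT

A 7-joint arm with a two-finger parallel gripper is mounted at the origin on a cart in front of the work surface, level with it; the furniture and walls round the work are solid. World frame = base frame: x ahead of the robot, y to its left, z up, the work surface at z = 0. Lengths are in m, angles in rad, forces in N, time in s.
With the tool pointing down it reaches from about 0.4 to 0.875 m from the base axis. Payload 19.3 kg.
Tool frame: the origin (TCP) lies at the very end of the fingers, on their centre line; the grasp point (between the pads) lies 19 mm behind it; z points along the fingers, y is the line along which they close (so a half turn about z gives the same grasp; the last joint's range is limited). The gripper opens to 85 mm and grips with 20 to 120 N. Pads are 22 mm wide; open, the fingers measure 114 mm over their backs; the gripper's body (76 mm by 85 mm) begins 54 mm behind the grasp point. The pads swing forward as they close: fully open they stand 13 mm farther back than shut.
Start: joints at [-1.222, 0.521, -0.036, 1.599, 0.021, 1.021, -0.113], TCP at [0.254, 0.571, 0.231] pointing down, gripper open.
Joint ranges: [-2.91, 2.91], [-0.3, 2.13], [-1.5, 1.42], [0.17, 2.43], [-1.26, 4.41], [0.16, 1.93], [-2.52, 2.52]. Speed limits (rad/s): [1.89, 1.89, 2.39, 2.39, 3.01, 3.01, 3.01].

INTERFACE

Orientations are given as [roll, pitch, yaw] about the fixed x, y, z axes, in that order (R = Rz(yaw) Ry(pitch) Rx(roll)).
In Python, from workcell import bot gives the robot as it stands.
- The arm moves only by the shell command python3 -m crank 'ROWS' [FORCE]. ROWS is a JSON object of lists of equal length, an entry for each row: "travel": the shift along the world's x, y, z in cm, a list of three; "turn": the turn, a rotation vector about the world's x, y, z in degrees, a list of three; "gripper": the closure, from 0 (fully open) to 1 (shut). A call has exactly 5 rows; each row is the pose to reach, as a shift and turn from the pose commanded when the call began; what a row does not reach only later rows make up. A row lasts 1/10 s, in which the tool goes at most 50 mm and 8.59 degrees, less where a joint would pass 70% of its speed; a pose out of reach is approached as far as the arm can. A call with a gripper value outside its range is refused whole. The fingers move at their own pace and stop on an object; FORCE is the grip in N (left out, the last holds). Time passes only in rows, so rows that repeat a pose let the fingers close, or fill a call up. It gives the time, the measured TCP pose, the force, the opening and the grip force at its end, in the units of the state.
- bot.observe(): the state, without advancing time (a new reading comes with each control period).
- bot.grab_frame(name): name is "scene" or "top" or "wrist"; returns a dict with "pixels" (420x560x3 uint8, red, green, blue), "fx", "fy", "cx", "cy" (pixels), "dist" ([k1, k2, p1, p2, k3] as OpenCV has them; the pictures are not rectified), "extrinsics" (4x4, takes a point from world to camera coordinates). Camera axes: x right, y down, z forward; pixel columns grow to the right and rows downward; lengths in m; the calibration is good to about 2 mm. A picture is of the moment at which its call begins. There is no depth.
- bot.job_done(): hands the job in; it is judged then, once.
The state is a dict: "clock": time; "qpos": joint angles; "qd": joint speeds; "joint_efforts": joint torques, N m; "position": TCP position; "tool_rot": TCP orientation; "force": force on the tool from outside, world axes, zero at the start; "moment": the same for the moment, N m; "grip_width": finger opening in m; "finger_force": force on a finger pad.
Only numpy, scipy, OpenCV 4.12 (cv2) and the standard library are available. Lean on these libraries where they do the work, as an engineer would, in place of code of your own. Each camera call takes 0.05 s, during which the arm holds its last target. There are 200 camera calls.

## Working session

There is one attempt and no reset: what is moved stays moved. The work goes in short steps, Python scripts to look and compute and a shell command to move; the robot and the scene stay as the last step left them, time stands still between calls to the robot, and variables do not carry over. Pictures are saved under pics/ and viewed, at most 13 in all, crops included, and the job is handed in when it is done.

```bash
mkdir -p pics; ls; python3 - <<'E'
from workcell import bot
import cv2,pickle
print(bot.observe())
for n in("scene","top"):
    f=bot.grab_frame(n); pickle.dump(f,open(f"pics/{n}0.pkl","wb"))
    cv2.imwrite(f"pics/{n}0.png",f["pixels"][:,:,::-1]); print(n,f["fx"],f["cx"],f["cy"],f["dist"],f["extrinsics"])
E
```

```text
pics
{'clock': 0.0, 'qpos': array([-1.22218126,  0.52198901, -0.03630108,  1.59999811,  0.02123743,
        1.02111154, -0.11276611]), 'qd': array([ 0.00025052, -0.00070549, -0.00043677, -0.0005512 ,  0.00011702,
       -0.0007959 , -0.00059751]), 'joint_efforts': array([ 1.77757111e-04, -9.27118635e+01,  1.97966002e+00, -3.69925010e+01,
        1.76648487e-02,  8.18653585e-03, -7.06941364e-05]), 'position': array([0.25409509, 0.57065038, 0.23074517]), 'tool_rot': array([-3.14047905e+00,  1.25293935e-04,  2.72279814e+00]), 'force': array([ 0.47052235,  0.12725311, -0.07464824]), 'moment': array([ 0.02189314, -0.00017121, -0.04265051]), 'finger_force': 0.0, 'grip_width': 0.08562931689578704}
scene 545.3143529328934 284.6782993479244 203.90229100165212 [-0.11470353  0.          0.          0.          0.        ] [[-0.30795203 -0.95115769 -0.02155465  0.30415766]
 [-0.38750804  0.14608862 -0.91021735  0.24632708]
 [ 0.86890912 -0.27195068 -0.41356954  1.12059487]
 [ 0.          0.          0.          1.        ]]
top 429.77624795730145 277.56608860645457 203.7411690663327 [-0.13484138  0.          0.          0.          0.        ] [[ 0.40738404 -0.91308714  0.01761041 -0.02320722]
 [-0.71306137 -0.33006997 -0.6185445   0.45322839]
 [ 0.5705977   0.23942785 -0.7855524   1.18593065]
 [ 0.          0.          0.          1.        ]]
```

View pics/scene0.png

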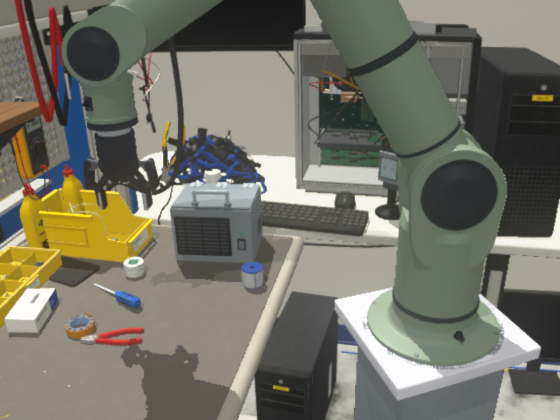

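View pics/top0.png

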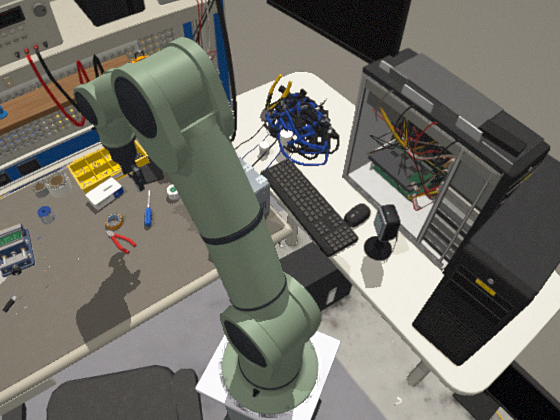

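The scene view shows the extractor at about (217,220) with its handle at (211,192), the spool at (252,275), the tin at (134,267) and the scanner at (390,185). In the top view the arm hides the extractor, and the scanner head is at (388,222). I'll look at enlarged crops next.

```bash
cat > h.py <<'E'
import numpy as np,cv2,pickle
def load(n): return pickle.load(open(f"pics/{n}.pkl","rb"))
def K(f): return np.array([[f["fx"],0,f["cx"]],[0,f["fy"],f["cy"]],[0,0,1.]])
def ray(f,uv):
    n=cv2.undistortPoints(np.array([[uv]],float),K(f),np.array(f["dist"]))[0,0]
    E=np.array(f["extrinsics"]);R=E[:3,:3];return -R.T@E[:3,3],R.T@np.array([*n,1])
def onz(f,uv,z):
    c,d=ray(f,uv);return c+d*(z-c[2])/d[2]
def tri(f1,a,f2,b):
    A=[];y=[]
    for f,p in((f1,a),(f2,b)):
        c,d=ray(f,p);d/=np.linalg.norm(d);P=np.eye(3)-np.outer(d,d);A.append(P);y.append(P@c)
    return np.linalg.lstsq(np.vstack(A),np.hstack(y),rcond=None)[0]
def proj(f,P):
    E=np.array(f["extrinsics"]);return cv2.projectPoints(np.array(P,float).reshape(-1,1,3),cv2.Rodrigues(E[:3,:3])[0],E[:3,3],K(f),np.array(f["dist"]))[0][:,0]
E
python3 - <<'E'
from h import *
a=load("scene0")["pixels"][:,:,::-1]; b=load("top0")["pixels"][:,:,::-1]
c1=cv2.resize(a[170:270,160:280],None,fx=5,fy=5,interpolation=cv2.INTER_CUBIC)[:, :600]
cv2.imwrite("pics/c1.png",c1)
c2=cv2.resize(a[140:225,360:420],None,fx=6,fy=6,interpolation=cv2.INTER_CUBIC)
c3=cv2.resize(b[190:275,340:420],None,fx=5,fy=5,interpolation=cv2.INTER_CUBIC)
o=np.zeros((510,760,3),np.uint8);o[:,:360]=c2;o[:425,360:760]=c3;cv2.imwrite("pics/c2.png",o)
for n in("scene0","top0"):
  print(ray(load(n),(280,210)))
E
```

```text
(array([-0.78457541,  0.55806285,  0.6942111 ]), array([ 0.86721791, -0.26215683, -0.42356291]))
(array([-0.34405539, -0.15553796,  1.21236129]), array([ 0.56252022,  0.22944972, -0.79446082]))
```

View pics/c1.png

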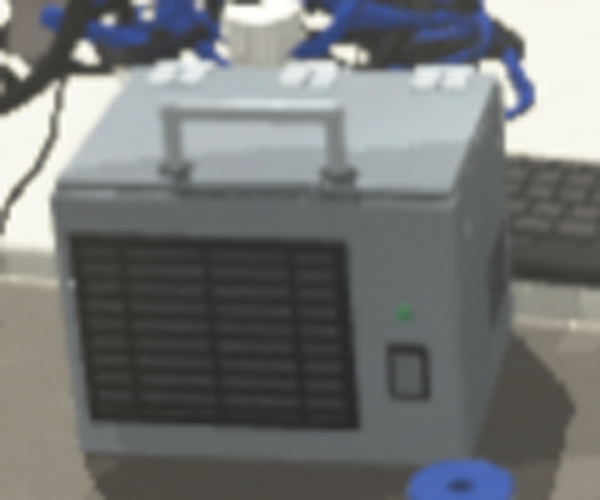

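View pics/c2.png

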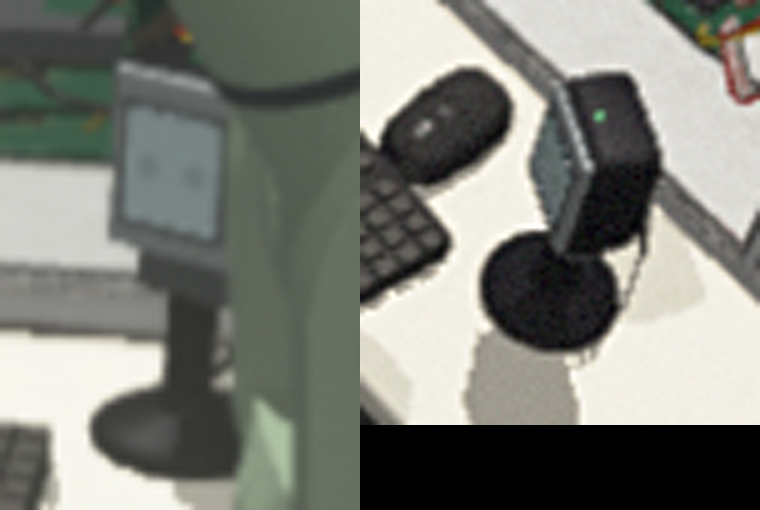

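```bash
python3 - <<'E'
from h import *
np.set_printoptions(precision=4,suppress=True)
s=load("scene0");t=load("top0")
c1=lambda x,y:((x+.5)/5-.5+160,(y+.5)/5-.5+170)
c2=lambda x,y:((x+.5)/6-.5+360,(y+.5)/6-.5+140)
c3=lambda x,y:((x-360+.5)/5-.5+340,(y+.5)/5-.5+190)
def pr(n,f,a,b,z):
    p=onz(f,a,z);q=onz(f,b,z);d=q-p;print(n,p,q,"mid",(p+q)/2,"L",np.linalg.norm(d),"ang",np.degrees(np.arctan2(d[1],d[0])))
pr("handle bar",s,c1(170,110),c1(338,112),.187)
pr("body top front",s,c1(52,199),c1(462,207),.15)
pr("body bottom front",s,c1(83,450),c1(465,461),0)
pr("hatch front",s,c1(57,187),c1(453,193),.155)
pr("hatch rear",s,c1(140,68),c1(500,77),.155)
pr("scan top edge",t,c3(562,83),c3(593,162),.2)
print("foot",onz(t,c3(549,293),.006),onz(t,c3(549,293),.012),"scene foot left/front",onz(s,c2(90,425),.006))
E
python3 - <<'E'
import sys;sys.path.insert(0,'.')
from h import *
for n,f in(("s",load("/../scene0") if 0 else pickle.load(open("pics/scene0.pkl","rb"))),("t",pickle.load(open("pics/top0.pkl","rb")))):
    h=cv2.cvtColor(f["pixels"],cv2.COLOR_RGB2HSV)
    m=cv2.inRange(h,(100,130,60),(125,255,255));k,_,st,ce=cv2.connectedComponentsWithStats(m)
    for i in range(1,k):
        if st[i,4]>25: print(n,st[i],ce[i],onz(f,ce[i],.046)[:2])
E
```

```text
handle bar [0.426  0.4071 0.187 ] [0.3945 0.3316 0.187 ] mid [0.4103 0.3694 0.187 ] L 0.0818099583861409 ang -112.62357475222774
body top front [0.4256 0.4677 0.15  ] [0.3476 0.2847 0.15  ] mid [0.3866 0.3762 0.15  ] L 0.19898159723474 ang -113.10580133794245
body bottom front [0.4453 0.4661 0.    ] [0.3688 0.2848 0.    ] mid [0.4071 0.3755 0.    ] L 0.19670648536916482 ang -112.8854325865562
hatch front [0.4276 0.4646 0.155 ] [0.3537 0.2872 0.155 ] mid [0.3906 0.3759 0.155 ] L 0.19207354098270565 ang -112.60579436263765
hatch rear [0.5651 0.4034 0.155 ] [0.4842 0.228  0.155 ] mid [0.5246 0.3157 0.155 ] L 0.19324413116817393 ang -114.75489785523615
scan top edge [ 0.5128 -0.1321  0.2   ] [ 0.4632 -0.1651  0.2   ] mid [ 0.488  -0.1486  0.2   ] L 0.05963040941818738 ang -146.37838757228232
foot [ 0.4996 -0.1684  0.006 ] [ 0.4954 -0.1683  0.012 ] scene foot left/front [ 0.5231 -0.1293  0.006 ]
s [ 58  52   7  60 260] [60.92692308 83.42307692] [2.77342155 0.87145233]
s [  48   76   42  116 1785] [ 73.1719888  139.39551821] [1.49349143 0.74848441]
s [197 150  42  31 266] [216.11278195 163
[... 773 characters left out ...]
52201787]
t [265 108  64  46 639] [297.72926448 132.15023474] [0.86987973 0.27525077]
t [316 111   7  10  39] [318.82051282 114.61538462] [1.00806991 0.23658566]
t [   0  130  100   51 1033] [ 58.08131655 151.72604066] [0.37785949 1.09224124]
t [277 132  12  26  59] [281.33898305 145.28813559] [0.77297977 0.30430863]
t [290 158  31   8  51] [304.78431373 163.03921569] [0.72321121 0.18647579]
t [114 188  10  10  44] [118.47727273 192.27272727] [0.31215188 0.73658077]
t [ 38 207  13  10  93] [ 43.49462366 211.01075269] [0.12731687 0.93437459]
t [144 208   7  18  91] [147.74725275 217.        ] [0.26580672 0.57641285]
t [  0 242  24  14  53] [ 11.01886792 248.52830189] [-0.04416109  0.92964828]
```

The handle is at about (0.408, 0.369) with extractor yaw near -23°, and the scanner foot is at about (0.498, -0.168). I'll move above the handle and refine with the wrist camera.

```bash
python3 -m crank '{"travel":[[1,-1.4,1],[2,-2.8,2],[3,-4.2,3],[4,-5.6,3],[5,-7,3]],"turn":[[0,0,-6],[0,0,-12],[0,0,-18],[0,0,-24],[0,0,-30]],"gripper":[0,0,0,0,0]}'
python3 -m crank '{"travel":[[1,-1.4,1],[2,-2.8,2],[3,-4.2,3],[4,-5.6,3],[5,-7,3]],"turn":[[0,0,-6],[0,0,-12],[0,0,-18],[0,0,-24],[0,0,-30]],"gripper":[0,0,0,0,0]}'
python3 -m crank '{"travel":[[1.5,-1.8,1],[3,-3.6,1],[4.5,-5.2,1],[5.4,-6.2,1],[5.4,-6.2,1]],"turn":[[0,0,-7],[0,0,-14],[0,0,-21],[0,0,-29],[0,0,-29]],"gripper":[0,0,0,0,0]}'
python3 - <<'E'
from workcell import bot
import cv2,pickle
print(bot.observe()["qpos"])
for n in("scene","top","wrist"):
    f=bot.grab_frame(n); pickle.dump(f,open(f"pics/{n}1.pkl","wb"))
    cv2.imwrite(f"pics/{n}1.png",f["pixels"][:,:,::-1])
print(f["fx"],f["cx"],f["cy"],f["extrinsics"])
import numpy as np
t=pickle.load(open("pics/top1.pkl","rb"))["pixels"][80:300,160:440]
o=np.zeros((420,560,3),np.uint8);o[:]=f["pixels"]
c=cv2.resize(t,(360,283));O=np.zeros((420,800,3),np.uint8);O[:,:440]=cv2.resize(o,(440,330)).__class__((420,440,3),np.uint8)*0
O[:330,:440]=cv2.resize(o,(440,330));O[:283,440:]=c
cv2.imwrite("pics/v1.png",O[:,:,::-1])
E
```

```text
clock: 0.6
position: [0.3045, 0.5003, 0.2613]
tool_rot: [-3.142, -0.0, 2.195]
force: [0.4, 1.1, 0.3]
grip_width: 0.0853
finger_force: 0.0
clock: 1.1
position: [0.3545, 0.4303, 0.2914]
tool_rot: [-3.142, -0.0, 1.671]
force: [-0.8, 0.4, 0.4]
grip_width: 0.085
finger_force: 0.0
clock: 1.6
position: [0.4092, 0.3675, 0.3012]
tool_rot: [3.141, 0.001, 1.164]
force: [-0.5, 0.1, -0.5]
grip_width: 0.0854
finger_force: 0.0
[-1.12542919  0.34933472  0.38066793  1.72749007 -0.14291541  1.09255694
 -1.10671689]
359.6047140909622 280.73591548161386 209.385725630082 [[ 9.22306564e-01 -3.86458087e-01 -8.65282378e-04 -2.32882296e-01]
 [-3.70634163e-01 -8.85171494e-01  2.81250321e-01  4.21019300e-01]
 [-1.09457384e-01 -2.59078314e-01 -9.59634049e-01  5.85343726e-01]
 [ 0.00000000e+00  0.00000000e+00  0.00000000e+00  1.00000000e+00]]
```

View pics/v1.png

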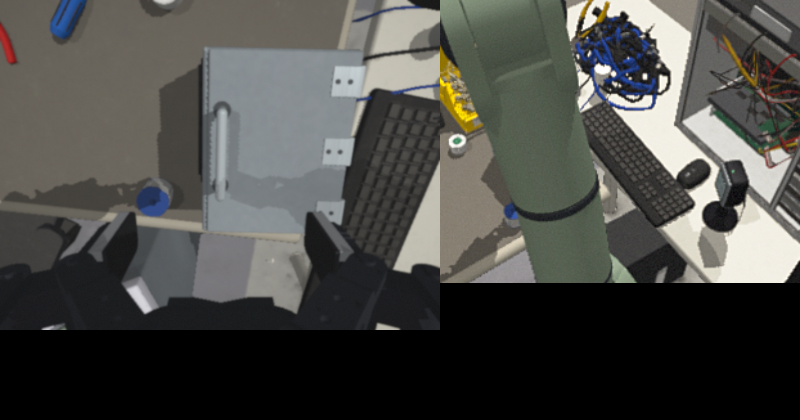

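The wrist view shows the whole hatch. The bar runs from about (282,133) to (281,250) in full-frame pixels, with the plate corners near (262,61), (458,61) and (260,292). Next I'll measure these precisely.

```bash
python3 - <<'E'
from h import *
np.set_printoptions(precision=4,suppress=True)
w=load("wrist1");g=cv2.cvtColor(w["pixels"],cv2.COLOR_RGB2GRAY).astype(float)
# bar: bright columns around 282 per row
L=[]
for r in range(150,236,5):
    row=g[r,270:296]; base=np.median(row); i=np.where(row>base+10)[0]
    L.append((r,round(270+i.mean(),1),len(i)) if len(i) else (r,))
print(L)
# front edge of plate: strongest gradient near x~262 ; far edge near row 61
E=[]
for r in range(90,280,20):
    d=np.diff(g[r,245:275]);E.append((r,245+int(np.argmax(d))+1))
print(E)
F=[]
for c in range(280,410,20):
    d=np.diff(g[45:80,c]);F.append((c,45+int(np.argmax(np.abs(d)))+1))
print(F)
G=[(c,270+int(np.argmax(np.abs(np.diff(g[270:310,c]))))+1) for c in range(290,380,15)];print(G)
A=[(262,61),(458,61),(260,292)]
for a in A: print(onz(w,a,.155))
for p in [(282.5,136),(281.5,247)]: print("bar",onz(w,p,.190))
E
```

```text
[(150, np.float64(283.0), 11), (155, np.float64(283.5), 10), (160, np.float64(283.0), 9), (165, np.float64(283.5), 10), (170, np.float64(283.5), 10), (175, np.float64(283.0), 9), (180, np.float64(283.0), 9), (185, np.float64(282.5), 10), (190, np.float64(282.5), 10), (195, np.float64(282.5), 10), (200, np.float64(282.5), 10), (205, np.float64(282.0), 9), (210, np.float64(282.0), 9), (215, np.float64(282.0), 9), (220, np.float64(282.0), 9), (225, np.float64(282.0), 9), (230, np.float64(281.0), 11), (235, np.float64(281.5), 10)]
[(90, 258), (110, 258), (130, 258), (150, 258), (170, 257), (190, 258), (210, 258), (230, 274), (250, 265), (270, 265)]
[(280, 60), (300, 61), (320, 61), (340, 62), (360, 62), (380, 62), (400, 63)]
[(290, 298), (305, 300), (320, 302), (335, 297), (350, 307), (365, 309)]
[0.4336 0.4679 0.155 ]
[0.5672 0.4114 0.155 ]
[0.3552 0.2927 0.155 ]
bar [0.4276 0.4143 0.19  ]
bar [0.3951 0.3384 0.19  ]
```

```bash
python3 -m crank '{"travel":[[0.1,0.45,-4],[0.1,0.45,-8],[0.1,0.45,-11],[0.1,0.45,-13.4],[0.1,0.45,-13.4]],"turn":[[0,0,0],[0,0,0],[0,0,0],[0,0,0],[0,0,0]],"gripper":[0,0,0,0,0]}' 40
python3 -m crank '{"travel":[[0,0,0],[0,0,0],[0,0,0],[0,0,0],[0,0,0]],"turn":[[0,0,0],[0,0,0],[0,0,0],[0,0,0],[0,0,0]],"gripper":[0.9,1,1,1,1]}' 40
python3 - <<'E'
import numpy as np
def pos(t):
    p=np.radians(t)+np.arctan2(37,134);r=np.hypot(134,37)/10
    X=13.4-r*np.cos(p);return np.array([X*.919,-X*.394,r*np.sin(p)-3.7])
for s in ([0,6,13,20,27,34],[34,41,48,55,62,69],[69,76,83,90,96,101]):
    print([list((pos(t)-pos(s[0])).round(2)) for t in s[1:]])
E
```

```text
clock: 2.25
position: [0.4074, 0.3732, 0.1646]
tool_rot: [-3.14, 0.004, 1.173]
force: [-0.1, -0.4, 0.2]
grip_width: 0.0849
finger_force: 0.0
clock: 2.75
position: [0.4093, 0.3737, 0.1678]
tool_rot: [3.141, -0.001, 1.17]
force: [0.2, -0.4, -0.9]
grip_width: 0.0122
finger_force: 0.0
[[np.float64(0.42), np.float64(-0.18), np.float64(1.38)], [np.float64(1.08), np.float64(-0.46), np.float64(2.92)], [np.float64(1.91), np.float64(-0.82), np.float64(4.36)], [np.float64(2.89), np.float64(-1.24), np.float64(5.68)], [np.float64(4.01), np.float64(-1.72), np.float64(6.86)]]
[[np.float64(1.24), np.float64(-0.53), np.float64(1.02)], [np.float64(2.59), np.float64(-1.11), np.float64(1.87)], [np.float64(4.03), np.float64(-1.73), np.float64(2.54)], [np.float64(5.53), np.float64(-2.37), np.float64(3.01)], [np.float64(7.07), np.float64(-3.03), np.float64(3.28)]]
[[np.float64(1.56), np.float64(-0.67), np.float64(0.06)], [np.float64(3.11), np.float64(-1.33), np.float64(-0.08)], [np.float64(4.64), np.float64(-1.99), np.float64(-0.44)], [np.float64(5.91), np.float64(-2.53), np.float64(-0.9)], [np.float64(6.93), np.float64(-2.97), np.float64(-1.39)]]
```

Width is 12.2 mm and still closing, so I'll hold to confirm the grip, then carry it through the first third of the arc.

```bash
python3 -m crank '{"travel":[[0,0,0],[0,0,0],[0,0,0],[0,0,0],[0,0,0]],"turn":[[0,0,0],[0,0,0],[0,0,0],[0,0,0],[0,0,0]],"gripper":[1,1,1,1,1]}' 40
python3 -m crank '{"travel":[[0.42,-0.18,1.38],[1.08,-0.46,2.92],[1.91,-0.82,4.36],[2.89,-1.24,5.68],[4.01,-1.72,6.86]],"turn":[[0,0,0],[0,0,0],[0,0,0],[0,0,0],[0,0,0]],"gripper":[1,1,1,1,1]}'
```

```text
clock: 3.25
position: [0.4096, 0.3735, 0.1678]
tool_rot: [3.141, -0.001, 1.169]
force: [0.8, -1.6, 6.5]
grip_width: 0.0084
finger_force: 39.1
clock: 3.75
position: [0.4472, 0.3568, 0.2365]
tool_rot: [-3.138, 0.001, 1.171]
force: [-14.0, 0.2, 8.4]
grip_width: 0.0084
finger_force: 39.4
```

```bash
python3 -m crank '{"travel":[[1.24,-0.53,1.02],[2.59,-1.11,1.87],[4.03,-1.73,2.54],[5.53,-2.37,3.01],[7.07,-3.03,3.28]],"turn":[[0,0,0],[0,0,0],[0,0,0],[0,0,0],[0,0,0]],"gripper":[1,1,1,1,1]}'
python3 -m crank '{"travel":[[1.56,-0.67,0.06],[3.11,-1.33,-0.08],[4.64,-1.99,-0.44],[5.91,-2.53,-0.9],[6.93,-2.97,-1.39]],"turn":[[0,0,0],[0,0,0],[0,0,0],[0,0,0],[0,0,0]],"gripper":[1,1,1,1,1]}'
python3 -m crank '{"travel":[[0,0,0],[0,0,0],[0,0,0],[0,0,0],[0,0,0]],"turn":[[0,0,0],[0,0,0],[0,0,0],[0,0,0],[0,0,0]],"gripper":[1,1,1,1,1]}'
python3 - <<'E'
from workcell import bot
import cv2,pickle,numpy as np
F={}
for n in("scene","wrist"):
    f=F[n]=bot.grab_frame(n); pickle.dump(f,open(f"pics/{n}2.pkl","wb"))
O=np.zeros((420,800,3),np.uint8);O[:330,:440]=cv2.resize(F["wrist"]["pixels"],(440,330));O[:360,440:]=cv2.resize(F["scene"]["pixels"][130:270,140:280],(360,360))
cv2.imwrite("pics/v2.png",O[:,:,::-1])
E
```

```text
clock: 4.25
position: [0.5199, 0.3249, 0.2692]
tool_rot: [-3.14, 0.001, 1.169]
force: [-3.7, -3.9, -4.5]
grip_width: 0.0083
finger_force: 40.4
clock: 4.75
position: [0.5898, 0.2949, 0.2546]
tool_rot: [-3.141, 0.001, 1.168]
force: [-3.0, -2.5, -1.0]
grip_width: 0.0082
finger_force: 41.1
clock: 5.25
position: [0.5887, 0.2956, 0.2551]
tool_rot: [-3.141, 0.001, 1.169]
force: [-2.3, -7.9, 3.1]
grip_width: 0.0083
finger_force: 41.5
```

View pics/v2.png

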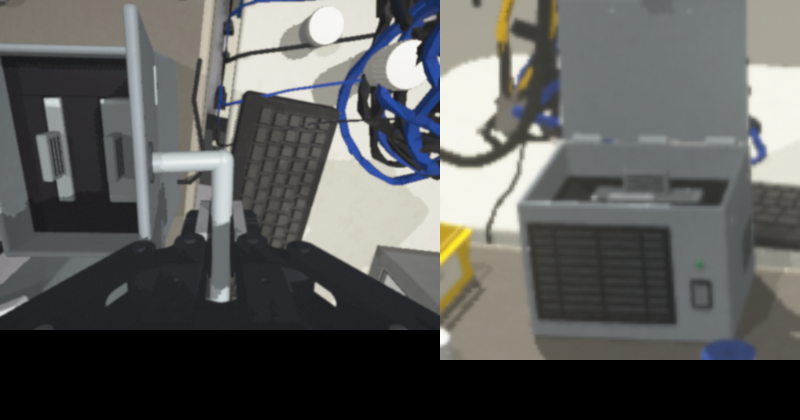

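Wrist view: the hatch is open, with the plate edge at about x=140 and the bar still gripped. The recess, the front tab at about (50,157) and the rear tab at about (115,150) are visible. I'll open a little, lift off and go above the cassette.

```bash
python3 -m crank '{"travel":[[0,0,0],[0,0,0],[0,0,0],[0,0,0],[0,0,0]],"turn":[[0,0,0],[0,0,0],[0,0,0],[0,0,0],[0,0,0]],"gripper":[0.72,0.72,0.72,0.72,0.72]}'
python3 -m crank '{"travel":[[0,0,1.5],[0,0,4],[0,0,7],[0,0,10],[0,0,12]],"turn":[[0,0,0],[0,0,0],[0,0,0],[0,0,0],[0,0,0]],"gripper":[0.72,0.72,0.72,0.72,0.72]}'
python3 -m crank '{"travel":[[-4,1.7,0],[-8,3.4,0],[-12,5.1,0],[-15.4,6.5,-2],[-15.4,6.5,-5]],"turn":[[0,0,0],[0,0,0],[0,0,0],[0,0,0],[0,0,0]],"gripper":[0.65,0.65,0.65,0.65,0.65]}'
python3 -m crank '{"travel":[[0,0,0],[0,0,0],[0,0,0],[0,0,0],[0,0,0]],"turn":[[0,0,0],[0,0,0],[0,0,0],[0,0,0],[0,0,0]],"gripper":[0.65,0.65,0.65,0.65,0.65]}'
python3 - <<'E'
from workcell import bot
import cv2,pickle,numpy as np
F={}
for n in("scene","wrist","top"):
    f=F[n]=bot.grab_frame(n); pickle.dump(f,open(f"pics/{n}3.pkl","wb"))
O=np.zeros((420,800,3),np.uint8);O[:,:560]=F["wrist"]["pixels"];O[:240,560:]=cv2.resize(F["scene"]["pixels"][130:270,140:280],(240,240));O[240:420,560:]=cv2.resize(F["top"]["pixels"],(240,180))
cv2.imwrite("pics/v3.png",O[:,:,::-1]); print(bot.observe()["qpos"])
E
```

```text
clock: 5.85
position: [0.5892, 0.2964, 0.2552]
tool_rot: [3.141, -0.0, 1.17]
force: [-0.2, -3.7, 5.8]
grip_width: 0.0242
finger_force: 2.9
clock: 6.35
position: [0.5891, 0.297, 0.377]
tool_rot: [3.141, -0.002, 1.17]
force: [0.4, -0.7, -0.7]
grip_width: 0.0241
finger_force: 0.0
clock: 6.85
position: [0.4311, 0.365, 0.3257]
tool_rot: [-3.14, -0.004, 1.176]
force: [2.3, 0.7, -0.3]
grip_width: 0.0301
finger_force: 0.0
clock: 7.35
position: [0.4358, 0.3612, 0.3254]
tool_rot: [3.141, -0.001, 1.169]
force: [0.4, 0.4, -0.2]
grip_width: 0.0296
finger_force: 0.0
[-1.06884041  0.35567531  0.36935382  1.65338489 -0.1377152   1.15797726
 -1.06688136]
```

View pics/v3.png

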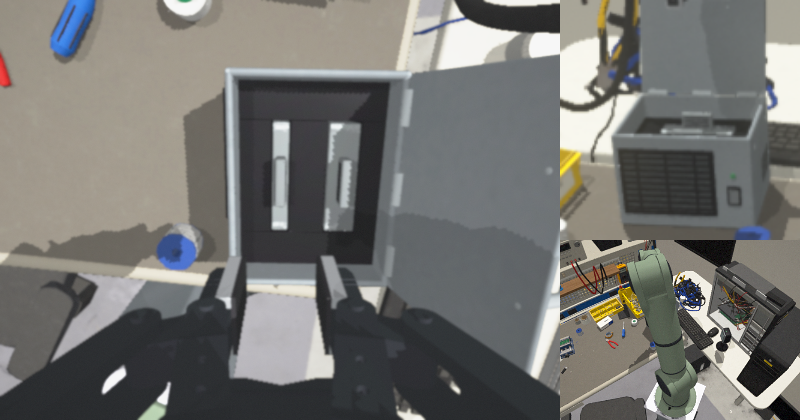

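The hatch stays open. The front cassette's top strip spans about (274–290, 122–230), with its tab at about (280,181). I'll measure it.

```bash
python3 - <<'E'
from h import *
np.set_printoptions(precision=4,suppress=True)
w=load("wrist3");g=cv2.cvtColor(w["pixels"],cv2.COLOR_RGB2GRAY)
for r in (130,145,170,180,190,215,225): print(r,g[r,266:300:1].tolist())
m=(g>90).astype(np.uint8)
k,_,st,ce=cv2.connectedComponentsWithStats(m[100:250,262:300])
c,s=np.cos(np.radians(-23.2)),np.sin(np.radians(-23.2))
def rep(n,p): print(n,p,"x' %.4f y' %.4f"%(p[0]*c+p[1]*s,-p[0]*s+p[1]*c))
for i in range(1,k):
    if st[i,4]>80:
        print(st[i]);x,y,W,H,_=st[i]
        for r in(y,y+H-1):rep("end",onz(w,(x+262+W/2-.5,r+100),.112))
ext=[(230,70),(408,73),(236,283)]
for p in ext: rep("rim",onz(w,p,.15))
E
```

```text
130 [62, 60, 60, 59, 55, 61, 105, 162, 198, 209, 209, 210, 211, 211, 213, 215, 217, 222, 225, 225, 220, 210, 183, 135, 82, 55, 59, 61, 62, 63, 62, 62, 63, 62]
145 [61, 61, 60, 62, 55, 62, 102, 153, 185, 198, 200, 200, 201, 201, 201, 201, 203, 201, 202, 202, 200, 189, 157, 107, 66, 57, 60, 61, 62, 62, 62, 61, 62, 61]
170 [45, 44, 45, 45, 43, 60, 89, 107, 113, 136, 167, 185, 194, 197, 198, 198, 198, 195, 179, 155, 149, 148, 118, 75, 52, 51, 53, 52, 55, 56, 58, 59, 58, 60]
180 [43, 45, 42, 43, 42, 63, 90, 110, 117, 142, 171, 188, 193, 196, 196, 197, 196, 194, 178, 155, 156, 151, 118, 73, 50, 52, 52, 53, 55, 56, 58, 57, 58, 58]
190 [44, 43, 42, 41, 45, 72, 103, 114, 118, 143, 173, 189, 194, 195, 197, 197, 195, 191, 174, 153, 146, 129, 94, 59, 50, 53, 53, 51, 55, 57, 57, 59, 58, 58]
215 [56, 55, 53, 50, 55, 95, 146, 181, 191, 193, 194, 194, 194, 194, 194, 194, 194, 194, 194, 191, 175, 130, 79, 53, 52, 57, 55, 56, 56, 57, 55, 57, 55, 56]
225 [55, 54, 55, 51, 63, 113, 179, 223, 234, 234, 234, 232, 227, 225, 228, 231, 232, 231, 229, 222, 190, 130, 75, 53, 54, 55, 54, 56, 55, 56, 55, 55, 55, 55]
[   9   20   19  110 1861]
end [0.4566 0.4129 0.112 ] x' 0.2571 y' 0.5594
end [0.4134 0.311  0.112 ] x' 0.2574 y' 0.4487
rim [0.435 0.467 0.15 ] x' 0.2158 y' 0.6006
rim [0.569  0.4074 0.15  ] x' 0.3625 y' 0.5987
rim [0.3573 0.2887 0.15  ] x' 0.2146 y' 0.4061
```

```bash
python3 -m crank '{"travel":[[-0.08,0.08,-4],[-0.08,0.08,-8],[-0.08,0.08,-12],[-0.08,0.08,-15],[-0.08,0.08,-17]],"turn":[[0,0,-0.4],[0,0,-0.4],[0,0,-0.4],[0,0,-0.4],[0,0,-0.4]],"gripper":[0.65,0.65,0.65,0.65,0.65]}'
python3 -m crank '{"travel":[[0,0,-1],[0,0,-2],[0,0,-3],[0,0,-3.8],[0,0,-3.8]],"turn":[[0,0,0],[0,0,0],[0,0,0],[0,0,0],[0,0,0]],"gripper":[0.65,0.65,0.65,0.65,0.65]}'
python3 -m crank '{"travel":[[0,0,0],[0,0,0],[0,0,0],[0,0,0],[0,0,0]],"turn":[[0,0,0],[0,0,0],[0,0,0],[0,0,0],[0,0,0]],"gripper":[0.8,0.9,1,1,1]}' 60
python3 -m crank '{"travel":[[0,0,0],[0,0,0],[0,0,0],[0,0,0],[0,0,0]],"turn":[[0,0,0],[0,0,0],[0,0,0],[0,0,0],[0,0,0]],"gripper":[1,1,1,1,1]}' 60
python3 -c "
from workcell import bot;print(bot.observe()['moment'],bot.observe()['position'])"
```

```text
clock: 8.0
position: [0.4339, 0.3616, 0.1527]
tool_rot: [-3.141, 0.002, 1.162]
force: [0.3, -0.5, 0.1]
grip_width: 0.0297
finger_force: 0.0
clock: 8.5
position: [0.4342, 0.3619, 0.1161]
tool_rot: [-3.141, 0.001, 1.162]
force: [0.0, -0.3, -0.3]
grip_width: 0.0295
finger_force: 0.0
clock: 9.0
position: [0.4348, 0.3622, 0.1174]
tool_rot: [3.141, -0.001, 1.162]
force: [-0.7, -1.7, 5.7]
grip_width: 0.0086
finger_force: 59.4
clock: 9.5
position: [0.4348, 0.3622, 0.1174]
tool_rot: [3.141, -0.001, 1.162]
force: [-0.1, -1.4, 6.0]
grip_width: 0.009
finger_force: 59.4
[-0.2191471   0.06738831 -0.04206448] [0.43481308 0.36221921 0.11742253]
```

```bash
python3 -m crank '{"travel":[[0,0,0.8],[0,0,2],[0,0,3.5],[0,0,5],[0,0,6.5]],"turn":[[0,0,0],[0,0,0],[0,0,0],[0,0,0],[0,0,0]],"gripper":[1,1,1,1,1]}'
python3 -m crank '{"travel":[[0,0,2],[0,0,4.5],[0,0,7],[0,0,9.5],[0,0,11.5]],"turn":[[0,0,0],[0,0,0],[0,0,0],[0,0,0],[0,0,0]],"gripper":[1,1,1,1,1]}'
python3 - <<'E'
from workcell import bot
import cv2,pickle,numpy as np
F={}
for n in("scene","wrist","top"):
    f=F[n]=bot.grab_frame(n); pickle.dump(f,open(f"pics/{n}4.pkl","wb"))
O=np.zeros((600,800,3),np.uint8);O[:300,:400]=cv2.resize(F["wrist"]["pixels"],(400,300));O[:400,400:]=cv2.resize(F["scene"]["pixels"][90:290,100:300],(400,400));O[300:600,:400]=cv2.resize(F["top"]["pixels"][175:280,320:460],(400,300),interpolation=2)
cv2.imwrite("pics/v4.png",O[:,:,::-1])
E
```

```text
clock: 10.0
position: [0.4345, 0.3621, 0.1834]
tool_rot: [3.141, -0.001, 1.162]
force: [0.1, -0.4, -1.4]
grip_width: 0.0085
finger_force: 58.5
clock: 10.5
position: [0.4345, 0.362, 0.2993]
tool_rot: [3.141, -0.001, 1.162]
force: [0.3, 0.6, -2.6]
grip_width: 0.009
finger_force: 58.5
```

View pics/v4.png

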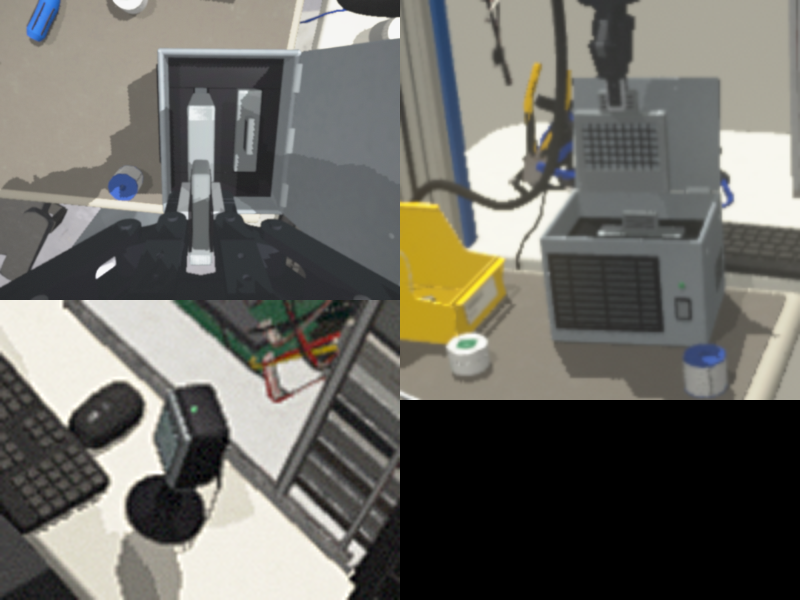

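The cassette is out, with its bottom at about z = 0.194. The main filter is still seated at wrist-view (247,135), the hatch is open, and the tin and spool are untouched. I'll estimate scanner yaw from the top view before going over.

```bash
python3 -m crank '{"travel":[[-1,-2.3,1],[-2.2,-5.1,3],[-3.4,-8,5],[-4.6,-10.9,6],[-5.9,-13.8,7]],"turn":[[0,0,0],[0,0,0],[0,0,0],[0,0,0],[0,0,0]],"gripper":[1,1,1,1,1]}'
python3 - <<'E'
from h import *
np.set_printoptions(precision=4,suppress=True)
t=load("top4");q=lambda x,y:((x+.5)*140/400-.5+320,(y+.5)*105/300-.5+175)
P=[onz(t,q(*p),.2) for p in[(176,390),(214,387),(228,430),(190,444)]]
for a,b in((0,1),(1,2),(3,2),(0,3)):
    d=P[b]-P[a];print(a,b,P[a],np.linalg.norm(d),np.degrees(np.arctan2(d[1],d[0])))
g=cv2.cvtColor(t["pixels"],cv2.COLOR_RGB2GRAY);m=(g<50).astype(np.uint8)
print(onz(t,q(163,509),.008))
E
```

```text
clock: 11.15
position: [0.3747, 0.2227, 0.3666]
tool_rot: [-3.141, 0.001, 1.162]
force: [0.3, -0.3, -2.2]
grip_width: 0.0087
finger_force: 58.8
0 1 [ 0.1837 -0.2295  0.2   ] 0.03525975714766753 -61.894871157611604
1 2 [ 0.2003 -0.2606  0.2   ] 0.04164772367622728 -147.16298996656846
3 2 [ 0.1394 -0.2555  0.2   ] 0.03803479184924119 -46.882987975349025
0 3 [ 0.1837 -0.2295  0.2   ] 0.05139485701933542 -149.71079798510374
[ 0.1531 -0.2685  0.008 ]
```

```bash
python3 - <<'E'
from h import *
np.set_printoptions(precision=4,suppress=True)
t=load("top4");q=lambda x,y:((x+.5)*140/400-.5+320,(y-300+.5)*105/300-.5+175)
P=[onz(t,q(*p),.2) for p in[(176,390),(214,387),(228,430),(190,444)]]
for a,b in((0,1),(1,2),(3,2),(0,3)):
    d=P[b]-P[a];print(a,b,P[a],np.linalg.norm(d),np.degrees(np.arctan2(d[1],d[0])))
print(onz(t,q(163,509),.008))
E
```

```text
0 1 [ 0.5146 -0.1356  0.2   ] 0.042235149842016 -59.70329566047058
1 2 [ 0.5359 -0.1721  0.2   ] 0.05676912957314955 -150.5987624499439
3 2 [ 0.4523 -0.168   0.2   ] 0.04678224894706259 -43.14339378828583
0 3 [ 0.5146 -0.1356  0.2   ] 0.07018298253890805 -152.55679684629365
[ 0.4987 -0.1659  0.008 ]
```

Scanner yaw is about -59°. I'll go to a hover above the final pose and refine with the wrist camera.

```bash
python3 -m crank '{"travel":[[0.4,-2,0.5],[1,-4.8,1.2],[1.6,-7.6,1.8],[2.2,-10.6,2.4],[2.8,-13.6,3.3]],"turn":[[0,0,-3],[0,0,-6.5],[0,0,-10],[0,0,-14],[0,0,-18]],"gripper":[1,1,1,1,1]}'
python3 -m crank '{"travel":[[0.5,-3,0],[1,-6,0],[1.5,-9,0],[2.2,-12,0],[2.5,-13.6,0]],"turn":[[0,0,-4],[0,0,-8],[0,0,-12],[0,0,-15],[0,0,-17]],"gripper":[1,1,1,1,1]}'
python3 -m crank '{"travel":[[0,0,0],[0,0,0],[0,0,0],[0,0,0],[0,0,0]],"turn":[[0,0,0],[0,0,0],[0,0,0],[0,0,0],[0,0,0]],"gripper":[1,1,1,1,1]}'
python3 - <<'E'
from workcell import bot
import cv2,pickle,numpy as np
f=bot.grab_frame("wrist"); pickle.dump(f,open(f"pics/wrist5.pkl","wb"))
cv2.imwrite("pics/v5.png",f["pixels"][:,:,::-1]); print(bot.observe()["qpos"])
E
```

```text
clock: 11.65
position: [0.4038, 0.0858, 0.3997]
tool_rot: [-3.142, 0.001, 0.843]
force: [0.6, 0.3, -2.4]
grip_width: 0.0085
finger_force: 58.7
clock: 12.15
position: [0.4287, -0.0512, 0.3998]
tool_rot: [3.141, 0.001, 0.545]
force: [-0.3, 1.6, -2.1]
grip_width: 0.0088
finger_force: 58.8
clock: 12.65
position: [0.4285, -0.0474, 0.3998]
tool_rot: [-3.141, -0.0, 0.553]
force: [0.1, -0.3, -1.2]
grip_width: 0.0085
finger_force: 58.8
[-0.7354791   0.03074623  0.74146343  1.8446142  -0.02181972  1.27437024
 -1.00625112]
```

View pics/v5.png

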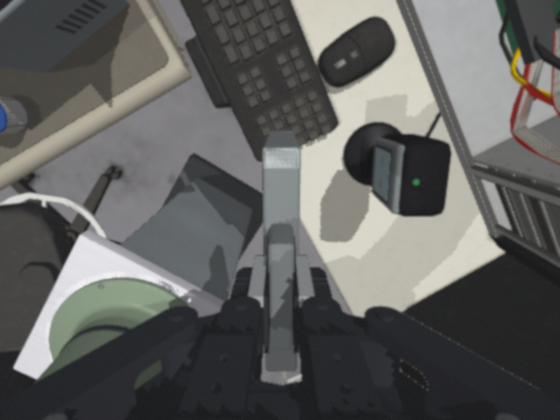

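The scanner head top shows as a dark quad with corners near (390,137), (449,142), (443,215) and (401,213), and the grey bezel edge runs from (388,137) to (400,213). The foot is at about (377,155), and the cassette hangs straight.

```bash
python3 - <<'E'
from h import *
np.set_printoptions(precision=4,suppress=True)
w=load("wrist5")
def seg(a,b,z):
    p=onz(w,a,z);q=onz(w,b,z);d=q-p;print(p[:2],q[:2],"mid",((p+q)/2)[:2],"L %.4f ang %.1f"%(np.linalg.norm(d),np.degrees(np.arctan2(d[1],d[0]))))
seg((388,137),(400,213),.2);seg((449,148),(443,208),.2);seg((395,136),(442,141),.2);seg((404,214),(438,215),.2)
seg((373,137),(382,197),.1)
g=cv2.cvtColor(w["pixels"],cv2.COLOR_RGB2GRAY)
c=cv2.resize(w["pixels"][105:235,330:470],None,fx=4.2,fy=4.2,interpolation=cv2.INTER_CUBIC);cv2.imwrite("pics/v6.png",c[:,:,::-1])
E
```

```text
[ 0.5159 -0.1115] [ 0.4624 -0.1659] mid [ 0.4891 -0.1387] L 0.0763 ang -134.6
[ 0.5376 -0.1662] [ 0.4887 -0.1986] mid [ 0.5131 -0.1824] L 0.0587 ang -146.4
[ 0.5201 -0.1165] [ 0.5393 -0.1565] mid [ 0.5297 -0.1365] L 0.0444 ang -64.4
[ 0.4636 -0.1699] [ 0.4804 -0.199 ] mid [ 0.472  -0.1844] L 0.0337 ang -60.0
[ 0.5144 -0.1256] [ 0.4597 -0.1791] mid [ 0.487  -0.1523] L 0.0766 ang -135.6
```

View pics/v6.png

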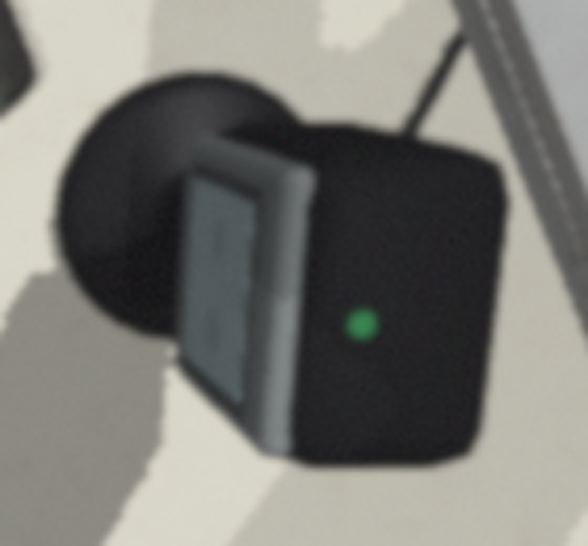

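```bash
python3 - <<'E'
from h import *
from workcell import bot
np.set_printoptions(precision=4,suppress=True)
w=load("wrist5");t=load("top4")
C=lambda x,y:((x+.5)/4.2-.5+330,(y+.5)/4.2-.5+105)
def seg(n,a,b,z):
    p=onz(w,C(*a),z);q=onz(w,C(*b),z);d=q-p;print(n,"mid",((p+q)/2)[:2],"L %.4f ang %.1f"%(np.linalg.norm(d),np.degrees(np.arctan2(d[1],d[0]))+90))
seg("bezel top front",(291,165),(262,450),.2)
seg("bezel top back",(315,178),(290,455),.2)
seg("bezel bottom",(200,140),(180,365),.1)
seg("glass top",(257,200),(240,405),.18)
seg("glass bottom",(193,178),(180,352),.12)
seg("rear",(504,200),(478,430),.2)
# foot: ellipse from visible dark rim
print("foot",onz(w,C(57,205),.005),[onz(w,C(*p),.006)[:2] for p in((57,215),(200,72),(100,100),(165,338),(75,290))])
P=np.array([onz(w,C(*p),.006)[:2] for p in((57,215),(200,72),(100,100),(165,338),(75,290),(260,88))])
A=np.c_[2*P,np.ones(len(P))];s=np.linalg.lstsq(A,(P**2).sum(1),rcond=None)[0];print("circle",s[:2],np.sqrt(s[2]+s[:2]@s[:2]))
E
```

```text
bezel top front mid [ 0.4877 -0.1412] L 0.0665 ang -58.8
bezel top back mid [ 0.4892 -0.1475] L 0.0648 ang -57.9
bezel bottom mid [ 0.4876 -0.1476] L 0.0664 ang -59.1
glass top mid [ 0.4855 -0.1421] L 0.0505 ang -58.1
glass bottom mid [ 0.4846 -0.1426] L 0.0493 ang -58.3
rear mid [ 0.5123 -0.1838] L 0.0537 ang -57.1
foot [ 0.4772 -0.1267  0.005 ] [array([ 0.4743, -0.1284]), array([ 0.5406, -0.1424]), array([ 0.5149, -0.1185]), array([ 0.4581, -0.1869]), array([ 0.4555, -0.1492])]
circle [ 0.5003 -0.1652] 0.04700169937905043
```

```bash
python3 -m crank '{"travel":[[0,-0.1,-2.5],[0,-0.1,-6],[0,-0.1,-9.5],[0,-0.1,-12.5],[0,-0.1,-14.5]],"turn":[[0,0,-0.2],[0,0,-0.2],[0,0,-0.2],[0,0,-0.2],[0,0,-0.2]],"gripper":[1,1,1,1,1]}'
python3 -m crank '{"travel":[[0,0,-0.6],[0,0,-1.1],[0,0,-1.4],[0,0,-1.4],[0,0,-1.4]],"turn":[[0,0,0],[0,0,0],[0,0,0],[0,0,0],[0,0,0]],"gripper":[1,1,1,1,1]}'
python3 -m crank '{"travel":[[0,0,0],[0,0,0],[0,0,0],[0,0,0],[0,0,0]],"turn":[[0,0,0],[0,0,0],[0,0,0],[0,0,0],[0,0,0]],"gripper":[1,1,1,1,1]}'
python3 - <<'E'
from workcell import bot
import cv2,pickle,numpy as np
F={}
for n in("scene","wrist","top"):
    f=F[n]=bot.grab_frame(n); pickle.dump(f,open(f"pics/{n}6.pkl","wb"))
O=np.zeros((600,800,3),np.uint8);O[:300,:400]=cv2.resize(F["wrist"]["pixels"],(400,300));O[:300,400:]=cv2.resize(F["scene"]["pixels"],(400,300));O[300:,:400]=cv2.resize(F["top"]["pixels"],(400,300))
O[300:,400:]=cv2.resize(F["scene"]["pixels"][120:220,300:433],(400,300),interpolation=2)
cv2.imwrite("pics/v7.png",O[:,:,::-1]); s=bot.observe();print(s["position"],s["qpos"],s["qd"].round(3))
E
```

```text
clock: 13.2
position: [0.4278, -0.0487, 0.2531]
tool_rot: [-3.141, 0.002, 0.549]
force: [0.2, 1.2, -1.4]
grip_width: 0.0085
finger_force: 58.8
clock: 13.7
position: [0.4288, -0.0489, 0.2414]
tool_rot: [3.141, -0.001, 0.548]
force: [-0.3, 0.6, -1.2]
grip_width: 0.0087
finger_force: 58.8
clock: 14.2
position: [0.4285, -0.0489, 0.2408]
tool_rot: [-3.142, 0.0, 0.548]
force: [-0.7, -0.4, -2.3]
grip_width: 0.0087
finger_force: 58.8
[ 0.42847862 -0.04892249  0.24078732] [-0.62720919  0.24832724  0.72507361  2.09537703 -0.21488418  0.87019279
 -0.80049158] [ 0.     0.     0.001 -0.001  0.001 -0.     0.002]
```

View pics/v7.png

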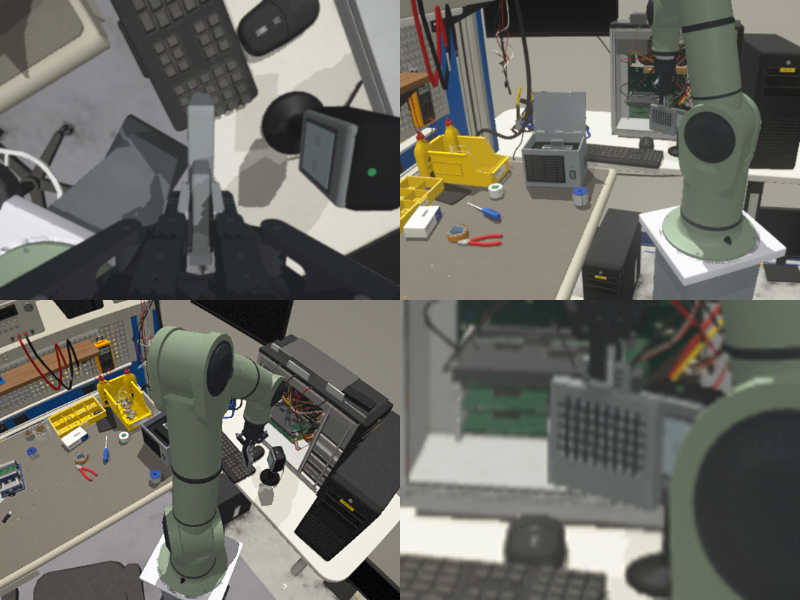

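The cassette hangs in front of the scanner with its bottom-left front corner at scene pixel (350,181) and top-left at (350.5,145). The hatch is open and the bystanders are untouched. I'll check those pixels against the prediction.

```bash
python3 - <<'E'
from h import *
s=load("scene6");a=np.radians(-58.6);x=np.array([np.cos(a),np.sin(a)]);y=np.array([-x[1],x[0]])
c=np.array([.4285,-.0489]);z=.2408-.1054
for lx,ly,lz in((-.008,.055,0),(-.008,.055,.1),(-.008,-.055,0)):
    print(proj(s,[*(c+x*lx+y*ly),z+lz]))
E
```

```text
[[346.88840314 181.2461644 ]]
[[347.79038594 146.16279809]]
[[381.76874824 191.01468948]]
```

```bash
python3 -c "
from workcell import bot
print(bot.job_done())"
```

```text
the job is handed in; nothing more can be done
None
```

The job is handed in at about 14 s on the robot's clock: the hatch stands open and the main filter is seated. The pre-filter cassette is held upright and still, its label squarely facing the scanner window at window height, about 10 cm away by measurement (no camera could see the label itself).

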